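# Set and lock the slicing guide

### The job

Set the slicing guide to its thickest slice: with closed fingertips push its metal fence along the board, towards the winged nut, until it is fully home. Then lock it: turn the winged nut clockwise (seen from above) with repeated fingertip strokes, pushing one wing at a time, until it is tight and turns no farther. Only push: do not pinch the fence or the nut or hit them hard, and leave everything else where it stands.

Things in the scene. Friction and masses are not known exactly. Their poses are not given: they have to be found in the camera images.
- stud (a point): Slicing guide: light wooden board fixed to the worktop, at a varying place and heading. Point: axis of its upright steel stud (8 mm thick, top 54 mm above the worktop) at the board's top face, 18 mm up. Axes are the board's: z up, +y the direction in which the fence goes home. Board: x -65 to +65, y -120 to +90 mm, with a wooden lip along x = 55 to 65 mm, 30 mm above the worktop.
- stop_plate (a joint): Slide of the aluminium stop plate (under the nut, 44 mm wide, top 22 mm above the worktop) along the board's +y, in m. 0: right out; 0.045: fully home at a hard stop. Starts at 0 to 0.02. Friction about 2.5 N; it stays where it is left.
- push_point (a point): Middle of the outer (-y) face of the fence, the upright aluminium wall on the end of the stop plate; moves with it; axes as the board's. Fence: 90 mm wide (x), 12 mm thick (y), from 22 to 68 mm above the worktop; this point is 45 mm up. Fully home it lies 56 mm from the stud's axis and the inner face 44 mm, so that side of the nut is closed to a finger.
- wing_nut (a joint): Turn of the black plastic wing nut on the stud (rad), growing clockwise seen from above. Starts loose at 0 to 2; end stop (tight) at 7.85, slightly springy. It comes down 4 mm a turn. Friction about 0.04 N m (1.3 N on a wing); it stays where it is left.
- wing_a: One of the nut's two opposite wings: upright blade, 7 to 41 mm from the axis, 7 mm thick, 24 mm high. Origin at its centre, 23 mm from the stud's axis, 44 mm above the worktop when tight (up to 5 mm more when loose). x axis along the blade, away from the stud. The hub is 26 mm across; hub and stud end below the wings' tops.
- wing_b: The other wing, just like wing_a, on the opposite side of the axis; its x axis runs along the blade, towards the axis.
- mug: Bystander, loose, to be left where it stands: cream mug, 78 x 116 x 101 mm, behind the guide; origin at the centre of its underside.
- dip_bowl: Bystander, loose, to be left where it stands: white bowl, 115 mm across, 56 mm high, behind the guide; origin at the centre of its underside.
- spice_jar: Bystander, loose, to be left where it stands: glass spice jar with a dark cap, 41 mm across, 105 mm high, to the right of the guide; origin at the centre of its underside.
- teaspoon: Bystander, loose, to be left where it stands: steel teaspoon, 130 x 26 x 11 mm, in front of the guide; origin at the centre of its underside.
- peeler: Bystander, loose, to be left where it stands: peeler with a green handle, 170 x 25 x 18 mm, in front of the guide; origin at the centre of its underside.
- can_opener: Bystander, loose, to be left where it stands: white-handled opener, 174 x 41 x 20 mm, to the right of the guide; origin at the centre of its underside.

How it is judged:
On the way, in this order (a step that is already met when the one before it is completed fails the run):
1. the fence is pushed fully home (value of joint stop_plate above 0.041 m), for 0.2 s.
2. the wing nut is turned down tight (value of joint stop_plate above 0.041 m and value of joint wing_nut above 7.35 rad), for 0.2 s.
At the end, for the whole second after the job is handed in: The stop plate is home (joint stop_plate over 0.041 of 0.045 m) and the wing nut tight (joint wing_nut over 7.35 of 7.85 rad) and at rest (all of step 2 and velocity of joint wing_nut between -0.1 and 0.1 rad/s); the robot touches nothing.
It fails at once if the fence is pinched (both faces pressed at once) (contact force between the fingers and stop_plate_c4 above 2 N and contact force between the fingers and stop_plate_c5 above 2 N).
It fails at once if the nut is gripped (both wings pressed at once) (contact force between the fingers and wing_a above 2 N and contact force between the fingers and wing_b above 2 N).
It fails at once if a wing is pinched or hit hard (over 30 N) (contact force between the fingers and wing_a above 30 N or contact force between the fingers and wing_b above 30 N).
It fails at once if the fence is hit hard (over 50 N) (contact force between the fingers and stop_plate_c4 above 50 N or contact force between the fingers and stop_plate_c5 above 50 N).
It fails at once if a bystander is shifted by more than 20 mm (distance of any of mug, dip_bowl, spice_jar, teaspoon, peeler, can_opener from where it was at the start of the episode above 0.02 m).
It also fails if it takes over 64 s, if anything falls off the work surface, if the arm or the gripper's body presses on something with over 40 N, if the wrist force passes 120 N, or if a joint passes its speed limit or range.

### The arm

A 6-joint arm with a two-finger parallel gripper is mounted at the origin on a cart in front of the work surface, level with it; the furniture and walls round the work are solid. World frame = base frame: x ahead of the robot, y to its left, z up, the work surface at z = 0. Lengths are in m, angles in rad, forces in N, time in s.
With the tool pointing down it reaches from about 0.35 to 0.775 m from the base axis. Payload 5.5 kg.
Tool frame: the origin (TCP) lies at the very end of the fingers, on their centre line; the grasp point (between the pads) lies 19 mm behind it; z points along the fingers, y is the direction in which the jaws open and shut (so a half turn about z gives the same grasp; the last joint's range is limited). The gripper opens to 85 mm and grips with 20 to 120 N. Pads are 22 mm wide; open, the fingers measure 114 mm over their backs; the gripper's body (76 mm by 85 mm) begins 54 mm behind the grasp point. The pads swing forward as they close: fully open they stand 13 mm farther back than shut.
Start: joints at [1.152, 0.313, 0.046, 1.304, 0, 1.431], TCP at [0.158, 0.553, 0.231] pointing down, gripper open.
Joint ranges: [-2.76, 2.76], [-0.86, 1.69], [-1.03, 1.26], [-2.2, 2.34], [-1.47, 1.5], [-3.14, 3.14]. Speed limits (rad/s): [2.57, 2.57, 3.14, 3.14, 3.14, 3.14].

### API

Orientations are given as a unit quaternion [w, x, y, z].
In Python, from workcell import get_state, vision, workorder, silhouettes, tip_of gives the robot as it stands.
- The arm moves only by the shell command python3 -m inch 'ROWS' [FORCE]. ROWS is JSON, a list of rows, each a list of 7 numbers: the shift along the tool's x, y, z in cm, then the turn, a rotation vector about the tool's x, y, z in degrees, then the finger opening in cm, from 0 to 8.54. In form: [[dx, dy, dz, rx, ry, rz, hand], ...]. A call has 1 to 5 rows; each row shifts and turns the commanded pose from where the row before left it, along the tool's axes as they then stand; what a row does not reach is not made up. A row lasts 1/10 s, in which the tool goes at most 50 mm and 8.59 degrees, less where a joint would pass 70% of its speed; a pose out of reach is approached as far as the arm can. A call with a gripper value outside its range is refused whole. The fingers move at their own pace and stop on an object; FORCE is the grip in N (left out, the last holds). Time passes only in rows, so rows that do not move let the fingers close. It gives the time, the measured TCP pose, the force and the opening at its end, in the units of the state.
- get_state(): the state, without advancing time (a new reading comes with each control period).
- vision.read_camera(name): name is "side" or "top" or "wrist"; returns a dict with "pixels" (384x512x3 uint8, red, green, blue), "depth" (384x512 float32, m along the optical axis (not along the pixel's ray), 0 where there is no reading), "mtx" (3x3 intrinsics, pixels), "T" (4x4, takes a point from camera to world coordinates); the wrist camera has in their place "tool_from_camera" (4x4, takes a point from camera to tool coordinates, whose origin is the TCP and whose axes are the flange's). Camera axes: x right, y up, looking along -z (the intrinsics and any distortion apply to the point x, -y, -z); pixel columns grow to the right and rows downward; lengths in m; the calibration is good to about 2 mm. A picture is of the moment at which its call begins: read the wrist's pose just before it.
- workorder.hand_in(): hands the job in, once; it reports no verdict.
Trained networks look in a picture, given as the dict that the camera call returned (one of the last four; its "shot" number tells which), for a name from the list of things; names that differ only in an ending like _2 or _b are one class to them, and where a whole thing is asked for, a point or a joint stands for the part that bears it (a point fixed in the world has none). Each returns a list of dicts, best first, with "confidence" (0 to 1); they miss things now and then, are a little off and sometimes report something else, mostly with a low value. They report only what shows in the picture. A call takes as long as a camera call.
- silhouettes(picture, label): "mask" (384x512 bool, what is visible of it) and "location" ([column, row] in pixels, amid what is visible of it).
- tip_of(picture, label): "location" ([column, row] in pixels: a listed point, or the origin of a listed thing).
The state is a dict: "clock": time; "joint_pos": joint angles; "qvel": joint speeds; "tau": joint torques, N m; "tcp_pos": TCP position; "orientation": TCP orientation; "wrist_force": force on the tool from outside, world axes, zero at the start; "ft_torque": the same for the moment, N m; "finger_gap": finger opening in m.
Only numpy, scipy, OpenCV 4.12 (cv2) and the standard library are available. Lean on these libraries where they do the work, as an engineer would, in place of code of your own. Each camera call takes 0.05 s, during which the arm holds its last target.

## Working session

There is one attempt and no reset: what is moved stays moved. The work goes in short steps, Python scripts to look and compute and a shell command to move; the robot and the scene stay as the last step left them, time stands still between calls to the robot, and variables do not carry over. Pictures are saved under pics/ and viewed, and the job is handed in when it is done.

```bash
ls; mkdir -p pics
cat > h.py <<'E'
import numpy as np, cv2
from workcell import get_state, vision, workorder, silhouettes, tip_of
from scipy.spatial.transform import Rotation as R
def save(p,name): cv2.imwrite('pics/'+name,p['pixels'][:,:,::-1])
def unproj(p,c,r,z=None,T=None):
    T=p['T'] if T is None else T
    K=p['mtx']; d=np.array([(c-K[0,2])/K[0,0],-(r-K[1,2])/K[1,1],-1])
    o=T[:3,3]; v=T[:3,:3]@d
    if z is not None: return o+v*(z-o[2])/v[2]
    return o+v*p['depth'][int(round(r)),int(round(c))]
def wristT(s,p):
    M=np.eye(4);q=s['orientation'];M[:3,:3]=R.from_quat([q[1],q[2],q[3],q[0]]).as_matrix();M[:3,3]=s['tcp_pos']
    return M@p['tool_from_camera']
E
python3 - <<'E'
from h import *
s=get_state();print(s)
for n in ['top','side','wrist']:
    p=vision.read_camera(n);save(p,n+'0.png');
    T=p['T'] if n!='wrist' else wristT(s,p)
    print(n,T.round(3).tolist(),p['mtx'].tolist())
    for l in ['stud','push_point','wing_a','stop_plate','wing_nut','mug','dip_bowl','spice_jar','teaspoon','peeler','can_opener']:
        try:
            t=tip_of(p,l)
            print(l,[(np.round(x['location'],1).tolist(),round(x['confidence'],2)) for x in t][:3])
        except Exception as e: print(l,e)
E
```

```text
pics
{'clock': 0.0, 'joint_pos': array([1.15239665e+00, 3.13980075e-01, 4.49922015e-02, 1.30359066e+00,
       9.31485270e-06, 1.43120006e+00]), 'qvel': array([-2.00264345e-03,  5.74368979e-05,  1.57627371e-05,  1.27611551e-03,
       -1.43091097e-03, -3.92124791e-04]), 'tau': array([ 5.09805795e-04, -4.80618775e+01,  2.98535872e+01,  1.94230280e-02,
       -4.21012219e-04, -2.71516569e-06]), 'tcp_pos': array([0.15804247, 0.55233397, 0.23042583]), 'orientation': array([-2.49880049e-04,  1.38950595e-01,  9.90298914e-01, -8.55361805e-04]), 'wrist_force': array([0.53250855, 0.0161694 , 0.19727452]), 'ft_torque': array([ 0.02743151,  0.0157784 , -0.017355  ]), 'finger_gap': 0.08563736675767229}
top [[-0.024, 0.988, -0.15, 0.398], [-1.0, -0.024, -0.002, -0.098], [-0.005, 0.15, 0.989, 0.905], [0.0, 0.0, 0.0, 1.0]] [[353.3127085342673, 0.0, 258.4466859618524], [0.0, 353.3127085342673, 188.31342603986977], [0.0, 0.0, 1.0]]
stud [([234.4, 191.7], 0.6), ([274.4, 257.0], 0.2)]
push_point [([275.9, 186.8], 0.57)]
wing_a [([240.3, 185.9], 0.58), ([232.9, 200.3], 0.36)]
stop_plate it knows: can_op
[... 973 characters left out ...]
5.3], 0.45)]
spice_jar [([261.0, 245.9], 0.82)]
teaspoon [([187.3, 212.9], 0.48), ([250.5, 195.9], 0.2)]
peeler [([188.3, 168.8], 0.8)]
can_opener [([197.5, 261.4], 0.74)]
wrist [[0.276, -0.91, -0.311, 0.079], [0.961, 0.26, 0.092, 0.575], [-0.002, -0.324, 0.946, 0.374], [0.0, 0.0, 0.0, 1.0]] [[321.67968194833503, 0.0, 256.0380636829207], [0.0, 321.67968194833503, 189.6387956466515], [0.0, 0.0, 1.0]]
stud []
push_point []
wing_a []
stop_plate it knows: can_opener, dip_bowl, mug, peeler, push_point, spice_jar, stud, teaspoon, wing
wing_nut it knows: can_opener, dip_bowl, mug, peeler, push_point, spice_jar, stud, teaspoon, wing
mug []
dip_bowl []
spice_jar []
teaspoon []
peeler []
can_opener []
```

Run:
```python
import cv2
a=cv2.imread('pics/top0.png');cv2.imwrite('pics/top0c.png',cv2.resize(a[100:300,130:400],None,fx=2.9,fy=2.9,interpolation=cv2.INTER_CUBIC))
a=cv2.imread('pics/side0.png');cv2.imwrite('pics/side0c.png',cv2.resize(a[100:300,130:400],None,fx=2.9,fy=2.9,interpolation=cv2.INTER_CUBIC))
```

```text
(no output)
```

View pics/top0c.png

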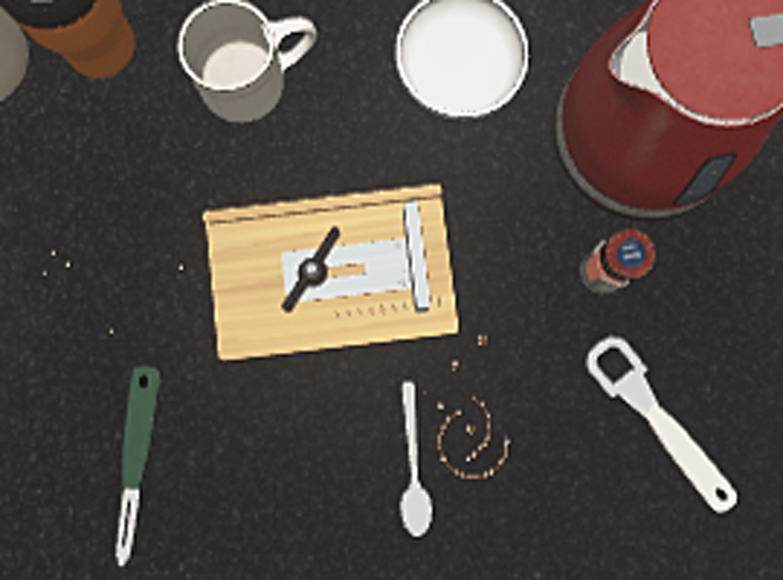

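View pics/side0c.png

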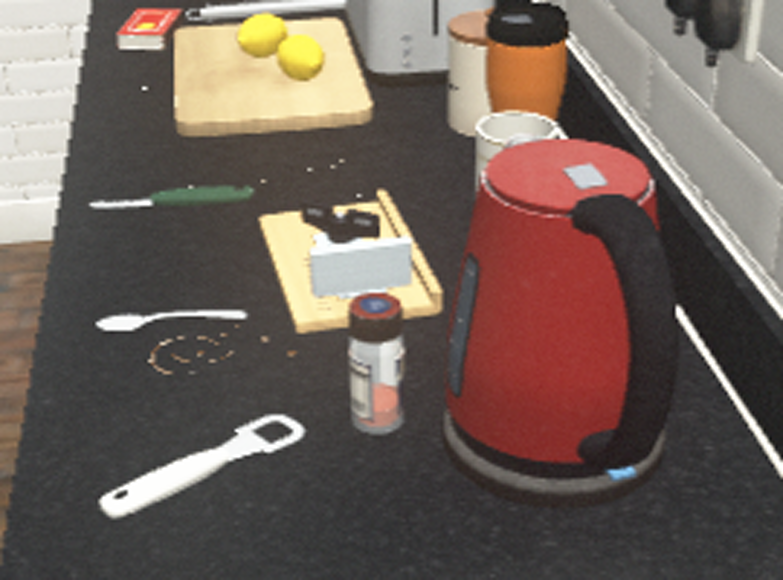

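Run:
```python
from h import *
p=vision.read_camera('top')
f=lambda x,y,z:unproj(p,130+x/2.9,100+y/2.9,z).round(4)
ll,lr=f(220,360,.018),f(457,330,.018);ul,ur=f(205,212,.03),f(441,185,.03)
for n,v in dict(ll=ll,lr=lr,ul=ul,ur=ur).items():print(n,v)
th=[np.arctan2(*(a-b)[[0,1]]) for a,b in((ll,lr),(ul,ur))];print('heading offset of +y (rad)',th)
print('lens',np.linalg.norm((ll-lr)[:2]),np.linalg.norm((ul-ur)[:2]))
print('stud', unproj(p,234.4,191.7,.018), 'studtop',f(312,269,.054))
print('push',unproj(p,275.9,186.8,.045))
print('fence top near/far ends',f(420,308,.068),f(410,202,.068), f(429,306,.068),f(418,201,.068))
print('wing tips',f(337,231,.058),f(287,306,.058))
for l,c in dict(jar=(339.4,191.1),spoon=(274.1,257.3),mug=(217.5,127),bowl=(289.3,124.1)).items():print(l,unproj(p,*c,0))
c=np.array([-.065,-.12]); 
from math import *
t=np.mean(th); Y=np.array([sin(t),cos(t)]);X=np.array([cos(t),-sin(t)])
for n,v,b in(('ll',ll,(-.065,.09)),('lr',lr,(-.065,-.12)),('ul',ul,(.065,.09)),('ur',ur,(.065,-.12))):print('stud from',n,v[:2]-b[0]*X-b[1]*Y)
q=vision.read_camera('side')
for l in['stud','push_point']:
  d=tip_of(q,l)[0];print(l,'side',unproj(q,*d['location'],.018 if l=='stud' else .045))
```

```text
ll [0.445  0.0366 0.018 ]
lr [ 0.4659 -0.1686  0.018 ]
ul [0.5729 0.0477 0.03  ]
ur [ 0.5918 -0.1583  0.03  ]
heading offset of +y (rad) [np.float64(-0.1015018310059531), np.float64(-0.09149143324742989)]
lens 0.2062616057340774 0.20686519765296432
stud [ 0.52521221 -0.03587549  0.018     ] studtop [ 0.5173 -0.0461  0.054 ]
push [ 0.53101184 -0.14011117  0.045     ]
fence top near/far ends [ 0.4809 -0.135   0.068 ] [ 0.5696 -0.1294  0.068 ] [ 0.4823 -0.1424  0.068 ] [ 0.5703 -0.1361  0.068 ]
wing tips [ 0.5484 -0.0678  0.058 ] [ 0.4862 -0.0252  0.058 ]
jar [ 0.52271975 -0.30589545  0.        ]
spoon [ 0.35876576 -0.13218004  0.        ]
mug [0.70279258 0.00801687 0.        ]
bowl [ 0.70593953 -0.18320422  0.        ]
stud from ll [ 0.51836883 -0.04671875]
stud from lr [ 0.51903597 -0.04289571]
stud from ul [ 0.51687362 -0.04814385]
stud from ur [ 0.51554076 -0.04512081]
stud side [ 0.51800347 -0.04936733  0.018     ]
push_point side [ 0.52176307 -0.15755229  0.045     ]
```

```bash
python3 -m inch '[[0,0,0,0,0,-7.2,0],[0,0,0,0,0,-7.2,0],[0,0,0,0,0,-7.1,0],[-0.88,-2.26,0,0,0,0,0],[-1.76,-4.53,0,0,0,0,0]]' 20
for i in 1 2; do python3 -m inch '[[-1.76,-4.53,0,0,0,0,0],[-1.76,-4.53,0,0,0,0,0],[-1.76,-4.53,0,0,0,0,0],[-1.76,-4.53,0,0,0,0,0],[-1.76,-4.53,0,0,0,0,0]]'; done
```

```text
clock: 2.2
tcp_pos: [0.1908, 0.4891, 0.2309]
orientation: [0.0, -0.05, 0.999, 0.001]
wrist_force: [1.1, 0.0, -0.1]
finger_gap: 0.0129
clock: 2.7
tcp_pos: [0.301, 0.2692, 0.2316]
orientation: [0.001, -0.049, 0.999, 0.0]
wrist_force: [1.3, 0.2, 0.2]
finger_gap: -0.0
clock: 3.2
tcp_pos: [0.4105, 0.0518, 0.2317]
orientation: [0.001, -0.048, 0.999, 0.0]
wrist_force: [0.8, 1.2, 0.1]
finger_gap: 0.0001
```

```bash
python3 -m inch '[[-1.76,-4.53,0,0,0,0,0],[-1.76,-4.53,0,0,0,0,0],[0,0,0,0,0,0,0],[0,0,0,0,0,0,0]]'
cat > look.py <<'E'
from h import *
import sys
n=sys.argv[1]
s=get_state();p=vision.read_camera('wrist');T=wristT(s,p)
save(p,n+'.png')
S=np.array([.5175,-.0462]);t=-.0965;Y=np.array([np.sin(t),np.cos(t)]);X=np.array([np.cos(t),-np.sin(t)])
b=lambda w:np.round([(w[:2]-S)@X*1000,(w[:2]-S)@Y*1000],1)
print('tcp board mm',b(s['tcp_pos']),s['tcp_pos'].round(4),'F',s['wrist_force'].round(1),'j6',s['joint_pos'][5].round(2))
for l,z in(('stud',.018),('push_point',.045),('wing_a',.047)):
  for d in tip_of(p,l)[:2]:
    print(l,np.round(d['location'],1),round(d['confidence'],2),b(unproj(p,*d['location'],z,T=T)))
np.savez('last.npz',T=T,mtx=p['mtx'],depth=p['depth'],px=p['pixels'])
E
python3 look.py w1
```

```text
clock: 3.6
tcp_pos: [0.4537, -0.034, 0.231]
orientation: [-0.0, -0.047, 0.999, 0.0]
wrist_force: [-0.5, -0.4, 0.4]
finger_gap: -0.0001
tcp board mm [-62.3  18.3] [ 0.4537 -0.034   0.231 ] F [-0.5 -0.4  0.4] j6 -0.35
stud [240.7 211. ] 0.61 [ 3.9 -0.7]
push_point [153.6 219.8] 0.78 [  2.9 -97. ]
wing_a [227.9 233.5] 0.78 [ 19.2 -14.1]
wing_a [253.9 207. ] 0.76 [-12.9  15.4]
```

View pics/w1.png

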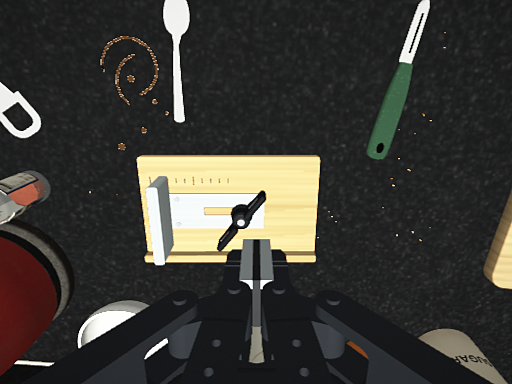

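```bash
python3 -m inch '[[-1.6,-3.75,0,0,0,0,0],[-1.6,-3.75,0,0,0,0,0],[-1.6,-3.75,0,0,0,0,0],[-1.6,-3.75,0,0,0,0,0],[0,0,2,0,0,0,0]]'
python3 -m inch '[[0,0,4.2,0,0,0,0],[0,0,4.2,0,0,0,0],[0,0,4.2,0,0,0,0],[0,0,2,0,0,0,0],[0,0,2,0,0,0,0]]'
python3 -m inch '[[0,0,0,0,0,0,0],[0,0,0,0,0,0,0]]'
python3 look.py w2
```

```text
clock: 4.3
tcp_pos: [0.5358, -0.1796, 0.2132]
orientation: [0.003, -0.048, 0.999, -0.002]
wrist_force: [0.2, -0.1, -0.2]
finger_gap: 0.0003
clock: 4.8
tcp_pos: [0.5311, -0.174, 0.0439]
orientation: [-0.001, -0.049, 0.999, 0.001]
wrist_force: [-0.6, -0.5, 0.5]
finger_gap: 0.0002
clock: 5.0
tcp_pos: [0.5318, -0.1749, 0.0457]
orientation: [-0.0, -0.049, 0.999, 0.0]
wrist_force: [-0.1, -0.5, 0.5]
finger_gap: -0.0004
tcp board mm [   1.9 -129.5] [ 0.5318 -0.1749  0.0457] F [-0.1 -0.5  0.5] j6 -0.56
stud [476.5 230.1] 0.72 [ 2.8 -0. ]
push_point [324.8 249. ] 0.97 [  0.3 -94.9]
push_point [ 51.8 175.9] 0.38 [ -38.1 -225.5]
wing_a [482.7 288.2] 0.79 [ 22.2 -11.2]
```

View pics/w2.png

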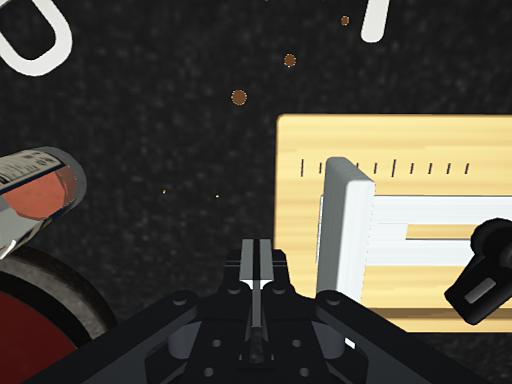

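```bash
python3 -m inch '[[0,0.5,0,0,0,0,0],[0,0.5,0,0,0,0,0],[0,0.5,0,0,0,0,0]]'
python3 -m inch '[[0,0.4,0,0,0,0,0],[0,0.4,0,0,0,0,0],[0,0.4,0,0,0,0,0]]'
python3 -m inch '[[0,0.4,0,0,0,0,0],[0,0.4,0,0,0,0,0],[0,0.4,0,0,0,0,0]]'
python3 -m inch '[[0,0.4,0,0,0,0,0],[0,0.4,0,0,0,0,0]]'; python3 look.py w3
```

```text
clock: 5.5
tcp_pos: [0.5303, -0.1607, 0.0456]
orientation: [0.0, -0.048, 0.999, 0.0]
wrist_force: [-0.6, 0.1, -0.7]
finger_gap: -0.0001
clock: 5.8
tcp_pos: [0.5292, -0.1495, 0.0453]
orientation: [-0.0, -0.048, 0.999, -0.001]
wrist_force: [-0.4, -2.4, -0.7]
finger_gap: 0.0001
clock: 6.1
tcp_pos: [0.528, -0.1372, 0.0453]
orientation: [0.0, -0.048, 0.999, -0.0]
wrist_force: [-0.3, -2.8, -0.1]
finger_gap: 0.0002
clock: 6.3
tcp_pos: [0.5273, -0.1291, 0.0453]
orientation: [0.0, -0.048, 0.999, -0.0]
wrist_force: [-0.7, -2.9, 0.1]
finger_gap: -0.0001
tcp board mm [  1.7 -83.4] [ 0.5273 -0.1291  0.0453] F [-0.7 -2.9  0.1] j6 -0.48
stud [401.7 229. ] 0.94 [2.  1.7]
push_point [282.2 252.8] 0.61 [  2.2 -70.4]
wing_a [394.2 287. ] 0.72 [ 21.2 -11.8]
```

View pics/w3.png

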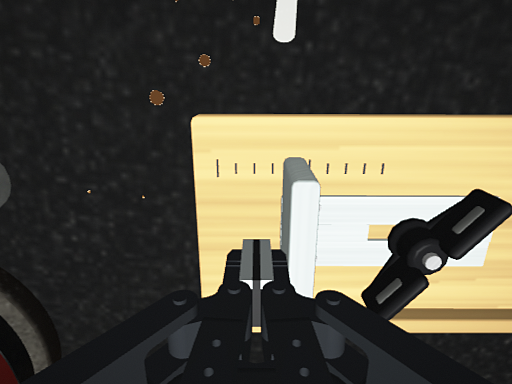

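```bash
python3 -m inch '[[0,0.3,0,0,0,0,0],[0,0.3,0,0,0,0,0],[0,0.3,0,0,0,0,0]]'
python3 -m inch '[[0,0.1,0,0,0,0,0],[0,0.1,0,0,0,0,0]]'
python3 -m inch '[[0,0.1,0,0,0,0,0],[0,0.1,0,0,0,0,0]]'
```

```text
clock: 6.8
tcp_pos: [0.5265, -0.1204, 0.0453]
orientation: [0.0, -0.048, 0.999, -0.0]
wrist_force: [0.5, -3.2, -1.0]
finger_gap: -0.0006
clock: 7.0
tcp_pos: [0.5262, -0.1182, 0.0452]
orientation: [0.0, -0.048, 0.999, 0.0]
wrist_force: [-0.2, -3.0, -2.0]
finger_gap: -0.0005
clock: 7.2
tcp_pos: [0.5261, -0.1163, 0.0453]
orientation: [0.0, -0.048, 0.999, 0.0]
wrist_force: [0.6, -2.8, -1.6]
finger_gap: 0.0
```

```bash
python3 -m inch '[[0,0.1,0,0,0,0,0],[0,0.1,0,0,0,0,0]]'
python3 -m inch '[[0,0.08,0,0,0,0,0],[0,0,0,0,0,0,0]]'
python3 -m inch '[[0,0.08,0,0,0,0,0],[0,0,0,0,0,0,0]]'
```

```text
clock: 7.4
tcp_pos: [0.5259, -0.1143, 0.0453]
orientation: [0.0, -0.048, 0.999, 0.0]
wrist_force: [1.1, -1.8, -1.5]
finger_gap: 0.0003
clock: 7.6
tcp_pos: [0.5259, -0.1141, 0.0453]
orientation: [0.0, -0.048, 0.999, -0.001]
wrist_force: [0.9, -5.4, -2.2]
finger_gap: -0.0002
clock: 7.8
tcp_pos: [0.5259, -0.114, 0.0453]
orientation: [0.0, -0.048, 0.999, -0.001]
wrist_force: [-0.4, -7.8, -2.3]
finger_gap: -0.0003
```

```bash
python3 -m inch '[[0,-0.7,0,0,0,0,0],[0,-0.8,0,0,0,0,0],[0,0,-3,0,0,0,0],[0,0,-3.5,0,0,0,0],[0,0,0,0,0,0,0]]'; python3 look.py w4
python3 -m inch '[[1.2,2.8,0,0,0,0,0],[1.2,2.8,0,0,0,0,0],[1.1,2.8,0,0,0,0,0],[0,0,0,0,0,-8.5,0],[0,0,0,0,0,-8.5,0]]'
python3 -m inch '[[0,0,0,0,0,-8.5,0],[0,0,0,0,0,-8.5,0],[0,0,0,0,0,-8.5,0],[0,0,0,0,0,-8.5,0],[0,0,0,0,0,0,0]]'
python3 look.py w5
```

```text
clock: 8.3
tcp_pos: [0.5301, -0.1289, 0.1148]
orientation: [0.004, -0.048, 0.999, -0.001]
wrist_force: [0.6, -0.5, 0.2]
finger_gap: -0.0001
tcp board mm [  4.6 -83.5] [ 0.5301 -0.1289  0.1148] F [ 0.6 -0.5  0.2] j6 -0.48
stud [365.8 186.9] 0.85 [2.5 2.3]
stud [403.6 176.7] 0.52 [-5.9 30.8]
push_point [297.7 197.7] 0.9 [  1.5 -54.5]
wing_a [404.6 173.8] 0.94 [-16.8  17.4]
wing_a [354.7 222.7] 0.72 [ 19.9 -13. ]
clock: 9.0
tcp_pos: [0.4825, -0.0461, 0.1089]
orientation: [-0.001, -0.199, 0.98, 0.001]
wrist_force: [0.3, 0.3, -0.5]
finger_gap: 0.0002
clock: 9.5
tcp_pos: [0.4831, -0.0471, 0.1089]
orientation: [-0.001, -0.474, 0.881, 0.001]
wrist_force: [-0.7, 0.4, -0.4]
finger_gap: -0.0001
tcp board mm [-34.3   2.4] [ 0.4831 -0.0471  0.1089] F [-0.7  0.4 -0.4] j6 -1.25
stud [220.6 218.6] 0.91 [1.4 0.9]
push_point [161.1 177.1] 0.87 [  2.5 -54.6]
wing_a [248.3 238.6] 0.92 [-14.5  17.2]
wing_a [183.3 237.7] 0.63 [ 21.  -12.5]
```

View pics/w4.png

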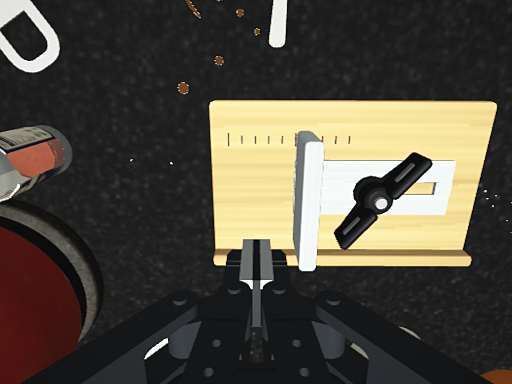

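View pics/w5.png

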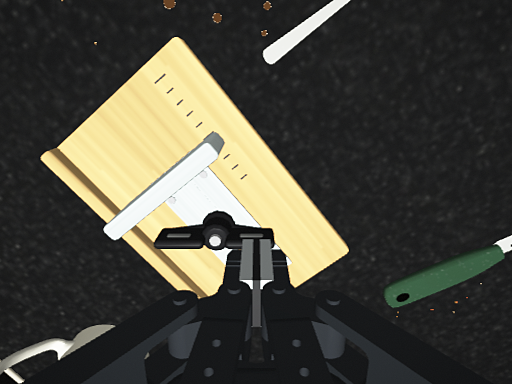

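```bash
cat > st.py <<'E'
from h import *
s=get_state();S=np.array([.5195,-.044])
q=s['orientation'];M=R.from_quat([q[1],q[2],q[3],q[0]]).as_matrix()
d=(s['tcp_pos'][:2]-S)*1000;B=-.0965
ty=M[:2,1];tx=M[:2,0]
bx=np.array([np.cos(B),-np.sin(B)]);by=np.array([np.sin(B),np.cos(B)])
f=s['wrist_force'][:2]
print('perp %.1f radial %.1f wingdir(board) %.1f z %.4f Fx_tool %.1f Fy_tool %.1f Fz %.1f Mz %.2f j6 %.2f t %.1f'%(d@tx,d@ty,np.degrees(np.arctan2(ty@by,ty@bx)),s['tcp_pos'][2],f@tx,f@ty,s['wrist_force'][2],s['ft_torque'][2],s['joint_pos'][5],s['clock']))
E
python3 -m inch '[[0,0,2.5,0,0,0,0],[0,0,2.5,0,0,0,0],[0,0,1,0,0,0,0],[0,0,1,0,0,0,0],[0,0,0,0,0,0,0]]';python3 st.py
python3 -m inch '[[-0.3,0,0,0,0,0,0],[-0.2,0,0,0,0,0,0],[-0.15,0,0,0,0,0,0]]';python3 st.py
python3 -m inch '[[-0.15,0,0,0,0,0,0],[-0.1,0,0,0,0,0,0]]';python3 st.py
```

```text
clock: 10.2
tcp_pos: [0.4835, -0.0473, 0.0394]
orientation: [-0.001, -0.473, 0.881, 0.001]
wrist_force: [-0.3, -0.7, 0.4]
finger_gap: 0.0
perp 22.6 radial 28.2 wingdir(board) 141.0 z 0.0394 Fx_tool 0.8 Fy_tool -0.1 Fz 0.4 Mz -0.01 j6 -1.25 t 10.2
clock: 10.5
tcp_pos: [0.4887, -0.0421, 0.0411]
orientation: [0.001, -0.474, 0.881, -0.001]
wrist_force: [-1.0, -1.9, 1.0]
finger_gap: -0.0002
perp 15.4 radial 26.8 wingdir(board) 141.0 z 0.0411 Fx_tool 2.2 Fy_tool -0.2 Fz 1.0 Mz 0.03 j6 -1.24 t 10.5
clock: 10.7
tcp_pos: [0.4895, -0.0402, 0.0408]
orientation: [0.0, -0.473, 0.881, -0.001]
wrist_force: [-0.5, -1.3, 2.0]
finger_gap: -0.0001
perp 13.3 radial 27.1 wingdir(board) 141.0 z 0.0408 Fx_tool 1.4 Fy_tool -0.3 Fz 2.0 Mz -0.02 j6 -1.23 t 10.7
```

```bash
python3 -m inch '[[-0.4,0.18,0,0,0,8,0],[-0.4,0.18,0,0,0,8,0],[-0.4,0.18,0,0,0,8,0],[-0.4,0.18,0,0,0,8,0]]';python3 st.py
```

```text
clock: 11.1
tcp_pos: [0.4952, -0.0239, 0.0403]
orientation: [-0.0, -0.209, 0.978, -0.0]
wrist_force: [-0.9, -2.1, 1.4]
finger_gap: 0.0
perp 14.0 radial 28.3 wingdir(board) 108.6 z 0.0403 Fx_tool 1.7 Fy_tool -1.5 Fz 1.4 Mz 0.01 j6 -0.63 t 11.1
```

Works. Continue the stroke to wing direction about 0°.

```bash
python3 -m inch '[[-0.41,0.17,0,0,0,8,0],[-0.41,0.17,0,0,0,8,0],[-0.41,0.17,0,0,0,8,0],[-0.41,0.17,0,0,0,8,0],[-0.41,0.17,0,0,0,8,0]]';python3 st.py
python3 -m inch '[[-0.41,0.17,0,0,0,8,0],[-0.41,0.17,0,0,0,8,0],[-0.41,0.17,0,0,0,8,0],[-0.41,0.17,0,0,0,8,0]]';python3 st.py; python3 look.py w6
```

```text
clock: 11.6
tcp_pos: [0.5132, -0.0123, 0.0399]
orientation: [-0.001, 0.138, 0.991, -0.0]
wrist_force: [-3.2, -0.6, -0.6]
finger_gap: 0.0001
perp 14.7 radial 28.8 wingdir(board) 68.7 z 0.0399 Fx_tool 2.9 Fy_tool -1.4 Fz -0.6 Mz 0.01 j6 0.10 t 11.6
clock: 12.0
tcp_pos: [0.5308, -0.0135, 0.0399]
orientation: [-0.001, 0.405, 0.914, 0.0]
wrist_force: [-1.8, 0.7, -1.0]
finger_gap: -0.0003
perp 15.0 radial 28.9 wingdir(board) 36.7 z 0.0399 Fx_tool 1.7 Fy_tool -0.9 Fz -1.0 Mz -0.00 j6 0.66 t 12.0
tcp board mm [16.4 31.3] [ 0.5308 -0.0135  0.0399] F [-1.8  0.7 -1. ] j6 0.66
stud [202.7 259.1] 0.76 [ 1.7 -0.9]
push_point [138.7 355. ] 0.86 [  1.2 -56.5]
wing_a [148.8 288.1] 0.98 [-16.8 -13.7]
```

View pics/w6.png

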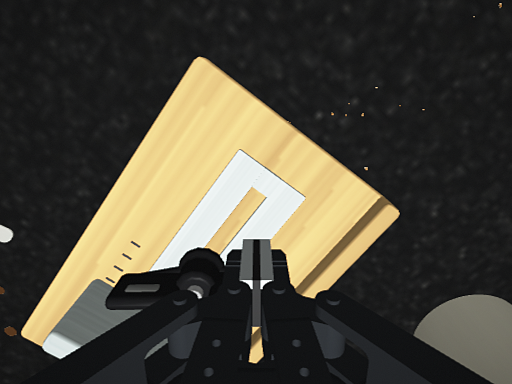

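```bash
python3 -m inch '[[-0.41,0.16,0,0,0,8,0],[-0.41,0.16,0,0,0,8,0],[-0.41,0.16,0,0,0,8,0],[-0.41,0.16,0,0,0,8,0],[-0.41,0.16,0,0,0,8,0]]';python3 st.py
```

```text
clock: 12.7
tcp_pos: [0.5476, -0.0281, 0.0403]
orientation: [-0.0, 0.692, 0.722, 0.001]
wrist_force: [-0.1, 0.7, -0.6]
finger_gap: -0.0003
perp 14.7 radial 28.8 wingdir(board) -3.1 z 0.0403 Fx_tool 0.7 Fy_tool -0.0 Fz -0.6 Mz -0.03 j6 1.33 t 12.7
```

```bash
python3 -m inch '[[0.5,0,0,0,0,0,0],[0.5,0,0,0,0,0,0],[0,0,-2.2,0,0,0,0],[0,0,-2.2,0,0,0,0],[0,0,0,0,0,0,0]]';python3 st.py
python3 -m inch '[[-2.4,-2.85,0,0,0,-4,0],[-2.4,-2.85,0,0,0,-4,0],[0,0,0,0,0,-8.5,0],[0,0,0,0,0,-8.5,0],[0,0,0,0,0,-8.5,0]]'
for i in 1 2 3; do python3 -m inch '[[0,0,0,0,0,-8.5,0],[0,0,0,0,0,-8.5,0],[0,0,0,0,0,-8.5,0],[0,0,0,0,0,-8.5,0],[0,0,0,0,0,-8.5,0]]' >/dev/null; done
python3 -m inch '[[0,0,0,0,0,-8.5,0],[0,0,0,0,0,-8.5,0],[0,0,0,0,0,0,0],[0,0,0,0,0,0,0]]'
python3 st.py; python3 look.py w7
```

```text
clock: 13.2
tcp_pos: [0.5491, -0.0183, 0.0873]
orientation: [0.002, 0.69, 0.724, 0.002]
wrist_force: [1.2, 0.7, 0.0]
finger_gap: -0.0002
perp 24.3 radial 30.8 wingdir(board) -2.8 z 0.0873 Fx_tool 0.6 Fy_tool 1.2 Fz 0.0 Mz -0.01 j6 1.34 t 13.2
clock: 13.7
tcp_pos: [0.4934, -0.0707, 0.0838]
orientation: [-0.0, 0.45, 0.893, 0.0]
wrist_force: [0.1, -0.7, -0.4]
finger_gap: -0.0001
clock: 15.6
tcp_pos: [0.4938, -0.0705, 0.0839]
orientation: [0.0, 0.71, -0.704, -0.0]
wrist_force: [-0.9, 0.4, 0.6]
finger_gap: 0.0001
perp 26.3 radial 25.9 wingdir(board) 174.9 z 0.0839 Fx_tool -0.4 Fy_tool 0.9 Fz 0.6 Mz -0.07 j6 -1.88 t 15.6
tcp board mm [-26.  -21.9] [ 0.4938 -0.0705  0.0839] F [-0.9  0.4  0.6] j6 -1.88
stud [221.1 236.9] 0.57 [ 2.1 -0.1]
push_point [205.6 176.8] 0.74 [  1.9 -53.7]
wing_a [179.9 263.3] 0.98 [26.1  1.8]
```

View pics/w7.png

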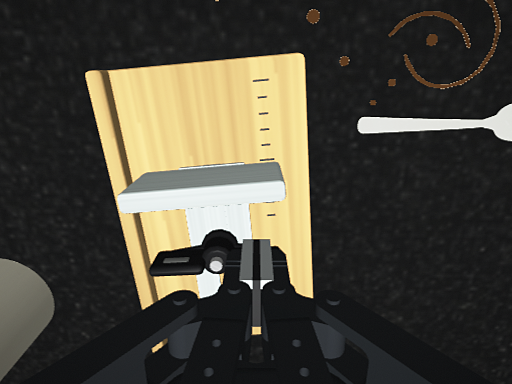

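```bash
python3 -m inch '[[-0.4,0.25,0,0,0,0,0],[0,0,1.5,0,0,0,0],[0,0,1.5,0,0,0,0],[0,0,1.3,0,0,0,0],[0,0,0.2,0,0,0,0]]';python3 st.py
python3 -m inch '[[-0.3,0,0,0,0,0,0],[-0.2,0,0,0,0,0,0],[-0.2,0,0,0,0,0,0],[-0.1,0,0,0,0,0,0]]';python3 st.py
```

```text
clock: 16.3
tcp_pos: [0.4901, -0.0663, 0.0379]
orientation: [0.001, 0.71, -0.704, -0.001]
wrist_force: [-0.4, -0.2, -0.0]
finger_gap: 0.0002
perp 22.0 radial 29.6 wingdir(board) 175.0 z 0.0379 Fx_tool 0.2 Fy_tool 0.4 Fz -0.0 Mz 0.05 j6 -1.88 t 16.3
clock: 16.7
tcp_pos: [0.4918, -0.0591, 0.0399]
orientation: [0.0, 0.71, -0.704, 0.001]
wrist_force: [-1.3, -2.9, 1.0]
finger_gap: -0.0001
perp 14.8 radial 27.9 wingdir(board) 175.0 z 0.0399 Fx_tool 2.9 Fy_tool 1.3 Fz 1.0 Mz 0.05 j6 -1.86 t 16.7
```

Contact. Stroke 2.

```bash
for i in 1 2 3 ; do :; done
python3 -m inch '[[-0.41,0.17,0,0,0,8,0],[-0.41,0.17,0,0,0,8,0],[-0.41,0.17,0,0,0,8,0],[-0.41,0.17,0,0,0,8,0],[-0.41,0.17,0,0,0,8,0]]';python3 st.py
python3 -m inch '[[-0.41,0.17,0,0,0,8,0],[-0.41,0.17,0,0,0,8,0],[-0.41,0.17,0,0,0,8,0],[-0.41,0.17,0,0,0,8,0],[-0.41,0.17,0,0,0,8,0]]';python3 st.py
python3 -m inch '[[-0.41,0.16,0,0,0,8,0],[-0.41,0.16,0,0,0,8,0],[-0.41,0.16,0,0,0,8,0],[-0.41,0.16,0,0,0,8,0],[-0.41,0.16,0,0,0,8,0]]';python3 st.py
```

```text
clock: 17.2
tcp_pos: [0.489, -0.0376, 0.0396]
orientation: [0.0, -0.424, 0.906, -0.001]
wrist_force: [-0.3, -1.8, -1.1]
finger_gap: -0.0001
perp 14.6 radial 27.5 wingdir(board) 134.6 z 0.0396 Fx_tool 1.6 Fy_tool -1.0 Fz -1.1 Mz -0.04 j6 -1.12 t 17.2
clock: 17.7
tcp_pos: [0.5003, -0.0192, 0.0394]
orientation: [-0.0, -0.089, 0.996, -0.0]
wrist_force: [-1.8, -3.4, 0.4]
finger_gap: -0.0002
perp 14.5 radial 27.8 wingdir(board) 94.7 z 0.0394 Fx_tool 2.3 Fy_tool -3.0 Fz 0.4 Mz -0.01 j6 -0.38 t 17.7
clock: 18.2
tcp_pos: [0.5205, -0.0128, 0.0392]
orientation: [-0.001, 0.257, 0.966, -0.0]
wrist_force: [-2.3, 0.1, -1.0]
finger_gap: 0.0001
perp 14.6 radial 27.6 wingdir(board) 54.7 z 0.0392 Fx_tool 2.0 Fy_tool -1.1 Fz -1.0 Mz 0.02 j6 0.34 t 18.2
```

```bash
python3 -m inch '[[-0.41,0.17,0,0,0,8,0],[-0.41,0.17,0,0,0,8,0],[-0.41,0.17,0,0,0,8,0],[-0.41,0.17,0,0,0,8,0]]';python3 st.py
python3 -m inch '[[-0.41,0.17,0,0,0,8,0],[-0.41,0.17,0,0,0,8,0],[-0.41,0.17,0,0,0,8,0]]';python3 st.py; python3 look.py w8
```

```text
clock: 18.6
tcp_pos: [0.5374, -0.0182, 0.0391]
orientation: [-0.001, 0.513, 0.858, 0.0]
wrist_force: [-1.7, 1.1, -0.5]
finger_gap: 0.0002
perp 14.2 radial 27.9 wingdir(board) 22.7 z 0.0391 Fx_tool 1.8 Fy_tool -1.0 Fz -0.5 Mz 0.00 j6 0.89 t 18.6
clock: 18.9
tcp_pos: [0.5468, -0.028, 0.0392]
orientation: [-0.001, 0.681, 0.733, 0.0]
wrist_force: [-1.3, 1.1, -0.7]
finger_gap: -0.0003
perp 14.0 radial 28.4 wingdir(board) -1.3 z 0.0392 Fx_tool 1.2 Fy_tool -1.2 Fz -0.7 Mz 0.02 j6 1.30 t 18.9
tcp board mm [30.9 15.3] [ 0.5468 -0.028   0.0392] F [-1.3  1.1 -0.7] j6 1.3
stud [206.1 259.2] 0.72 [ 1.9 -0.4]
wing_a [153.8 290.5] 0.62 [-20.1  -0.3]
```

View pics/w8.png

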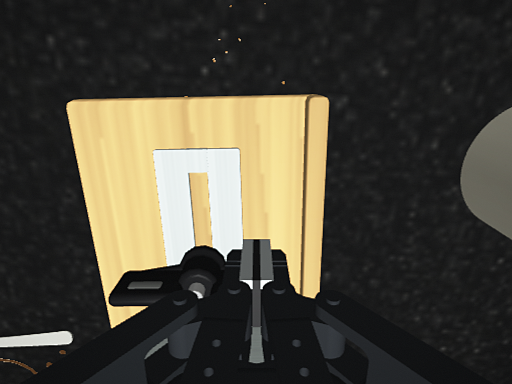

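```bash
python3 -m inch '[[0.5,0,0,0,0,0,0],[0.5,0,0,0,0,0,0],[0,0,-2.2,0,0,0,0],[0,0,-2.2,0,0,0,0],[0,0,0,0,0,0,0]]' >/dev/null
python3 -m inch '[[-2.3,-2.85,0,0,0,-4,0],[-2.3,-2.85,0,0,0,-4,0],[0,0,0,0,0,-8.5,0],[0,0,0,0,0,-8.5,0],[0,0,0,0,0,-8.5,0]]'
for i in 1 2 3; do python3 -m inch '[[0,0,0,0,0,-8.5,0],[0,0,0,0,0,-8.5,0],[0,0,0,0,0,-8.5,0],[0,0,0,0,0,-8.5,0],[0,0,0,0,0,-8.5,0]]' >/dev/null; done
python3 -m inch '[[0,0,0,0,0,-8.5,0],[0,0,0,0,0,-8.5,0],[0,0,0,0,0,0,0],[0,0,0,0,0,0,0]]'
python3 st.py
```

```text
clock: 20.1
tcp_pos: [0.4943, -0.0706, 0.0828]
orientation: [-0.0, 0.435, 0.9, 0.0]
wrist_force: [0.3, -0.4, -0.1]
finger_gap: 0.0
clock: 22.0
tcp_pos: [0.4946, -0.0704, 0.0829]
orientation: [0.0, 0.722, -0.692, -0.0]
wrist_force: [-0.5, 0.0, 1.0]
finger_gap: -0.0001
perp 25.4 radial 25.9 wingdir(board) 176.8 z 0.0829 Fx_tool -0.0 Fy_tool 0.5 Fz 1.0 Mz -0.02 j6 -1.91 t 22.0
```

```bash
python3 -m inch '[[-0.35,0.25,0,0,0,0,0],[0,0,1.5,0,0,0,0],[0,0,1.5,0,0,0,0],[0,0,1.2,0,0,0,0],[0,0,0.2,0,0,0,0]]';python3 st.py
python3 -m inch '[[-0.3,0,0,0,0,0,0],[-0.2,0,0,0,0,0,0],[-0.2,0,0,0,0,0,0],[-0.1,0,0,0,0,0,0]]';python3 st.py
python3 -m inch '[[-0.41,0.17,0,0,0,8,0],[-0.41,0.17,0,0,0,8,0],[-0.41,0.17,0,0,0,8,0]]';python3 st.py
python3 -m inch '[[-0.2,0.08,0,0,0,4,0],[-0.2,0.08,0,0,0,4,0],[-0.2,0.08,0,0,0,4,0]]';python3 st.py
```

```text
clock: 22.5
tcp_pos: [0.4908, -0.0668, 0.0378]
orientation: [0.001, 0.722, -0.692, -0.001]
wrist_force: [-0.7, -0.3, -0.4]
finger_gap: -0.0003
perp 21.5 radial 29.6 wingdir(board) 177.0 z 0.0378 Fx_tool 0.2 Fy_tool 0.8 Fz -0.4 Mz 0.02 j6 -1.91 t 22.5
clock: 22.9
tcp_pos: [0.4923, -0.0596, 0.0398]
orientation: [0.0, 0.722, -0.691, 0.001]
wrist_force: [0.0, -1.4, 0.9]
finger_gap: 0.0002
perp 14.4 radial 27.9 wingdir(board) 177.0 z 0.0398 Fx_tool 1.4 Fy_tool 0.0 Fz 0.9 Mz -0.01 j6 -1.90 t 22.9
clock: 23.2
tcp_pos: [0.4884, -0.0471, 0.0397]
orientation: [0.0, -0.56, 0.828, -0.001]
wrist_force: [0.5, -0.8, -0.4]
finger_gap: 0.0003
perp 14.4 radial 27.7 wingdir(board) 152.6 z 0.0397 Fx_tool 0.5 Fy_tool -0.8 Fz -0.4 Mz -0.05 j6 -1.45 t 23.2
clock: 23.5
tcp_pos: [0.4886, -0.0406, 0.0396]
orientation: [-0.0, -0.472, 0.882, -0.001]
wrist_force: [-0.3, -2.1, -0.1]
finger_gap: -0.0001
perp 14.3 radial 27.6 wingdir(board) 140.8 z 0.0396 Fx_tool 1.9 Fy_tool -0.9 Fz -0.1 Mz -0.01 j6 -1.23 t 23.5
```

```bash
for i in 1; do :; done
python3 -m inch '[[-0.2,0.08,0,0,0,4,0],[-0.2,0.08,0,0,0,4,0],[-0.2,0.08,0,0,0,4,0],[-0.2,0.08,0,0,0,4,0]]' >/dev/null;python3 st.py
python3 -m inch '[[-0.2,0.08,0,0,0,4,0],[-0.2,0.08,0,0,0,4,0],[-0.2,0.08,0,0,0,4,0]]' >/dev/null;python3 st.py
python3 -m inch '[[-0.2,0.08,0,0,0,4,0],[-0.2,0.08,0,0,0,4,0],[-0.2,0.08,0,0,0,4,0]]'>/dev/null;python3 st.py
```

```text
perp 14.3 radial 27.3 wingdir(board) 124.8 z 0.0395 Fx_tool 1.6 Fy_tool -1.3 Fz 0.9 Mz 0.02 j6 -0.93 t 23.9
perp 14.2 radial 27.2 wingdir(board) 112.8 z 0.0394 Fx_tool 1.6 Fy_tool -1.5 Fz -1.2 Mz -0.09 j6 -0.71 t 24.2
perp 14.2 radial 27.0 wingdir(board) 100.8 z 0.0393 Fx_tool 2.1 Fy_tool -0.3 Fz -1.2 Mz -0.00 j6 -0.49 t 24.5
```

```bash
python3 -m inch '[[-0.2,0.09,0,0,0,4,0],[-0.2,0.09,0,0,0,4,0],[-0.2,0.09,0,0,0,4,0]]' >/dev/null;python3 st.py
python3 -m inch '[[-0.2,0.09,0,0,0,4,0],[-0.2,0.09,0,0,0,4,0],[-0.2,0.09,0,0,0,4,0]]' >/dev/null;python3 st.py
python3 -m inch '[[-0.2,0.09,0,0,0,4,0],[-0.2,0.09,0,0,0,4,0]]'>/dev/null;python3 st.py
```

```text
perp 15.5 radial 27.0 wingdir(board) 88.8 z 0.0390 Fx_tool 7.9 Fy_tool -2.7 Fz 2.8 Mz -0.08 j6 -0.27 t 24.8
perp 20.9 radial 26.1 wingdir(board) 76.8 z 0.0381 Fx_tool 20.2 Fy_tool -7.1 Fz 13.1 Mz 0.07 j6 -0.05 t 25.1
perp 24.5 radial 24.8 wingdir(board) 68.8 z 0.0376 Fx_tool 27.9 Fy_tool -9.5 Fz 20.3 Mz 0.05 j6 0.09 t 25.3
```

```bash
python3 -m inch '[[0.5,0,0,0,0,0,0],[0.5,0,0,0,0,0,0],[0.4,0,0,0,0,0,0]]';python3 st.py
python3 -m inch '[[0.4,0,0,0,0,0,0],[0,0,-3,0,0,0,0],[0,0,-3,0,0,0,0],[2,0,0,0,0,0,0],[0,0,0,0,0,0,0]]'; python3 st.py; python3 look.py w9
```

```text
clock: 25.6
tcp_pos: [0.4991, -0.0105, 0.039]
orientation: [-0.001, 0.135, 0.991, -0.0]
wrist_force: [0.9, 0.6, 0.7]
finger_gap: 0.0
perp 28.6 radial 26.8 wingdir(board) 69.0 z 0.0390 Fx_tool -0.7 Fy_tool 0.8 Fz 0.7 Mz 0.02 j6 0.09 t 25.6
clock: 26.1
tcp_pos: [0.477, -0.0033, 0.1003]
orientation: [0.0, 0.134, 0.991, 0.0]
wrist_force: [-0.0, 0.0, -0.5]
finger_gap: -0.0001
perp 51.8 radial 27.9 wingdir(board) 69.0 z 0.1003 Fx_tool 0.1 Fy_tool 0.0 Fz -0.5 Mz -0.01 j6 0.09 t 26.1
tcp board mm [-36.2  46.6] [ 0.477  -0.0033  0.1003] F [-0.   0.  -0.5] j6 0.09
stud [220.6 256.2] 0.62 [1.3 1.8]
push_point [145.9 302.6] 0.82 [  3.9 -56.6]
wing_a [183.9 285.2] 0.79 [ -1.  -22.7]
```

View pics/w9.png

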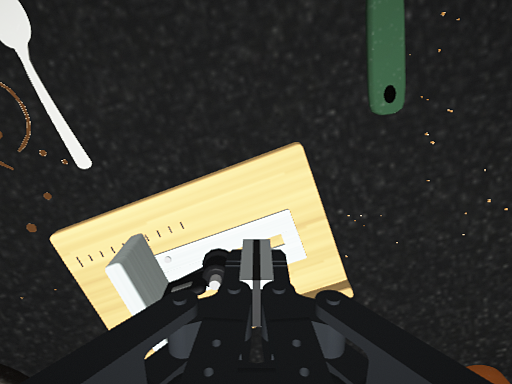

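```bash
python3 -m inch '[[2,2,-3,0,0,0,0],[3,2,-3,0,0,0,0],[3,2,-3,0,0,0,0],[3,2,-2,0,0,0,0],[0,0,0,0,0,0,0]]'; python3 look.py w10
python3 - <<'E'
from h import *
p=vision.read_camera('top');save(p,'top1.png')
a=cv2.imread('pics/top1.png');cv2.imwrite('pics/top1c.png',cv2.resize(a[100:300,130:400],None,fx=2.9,fy=2.9,interpolation=cv2.INTER_CUBIC))
for l in ['mug','dip_bowl','spice_jar','teaspoon','peeler','can_opener','push_point','stud','wing_a']:
    print(l,[(np.round(x['location'],1).tolist(),round(x['confidence'],2)) for x in tip_of(p,l)][:2])
E
```

```text
clock: 26.8
tcp_pos: [0.3924, 0.1047, 0.2117]
orientation: [0.001, 0.133, 0.991, 0.001]
wrist_force: [0.8, 0.0, 0.0]
finger_gap: 0.0003
tcp board mm [-110.   162.3] [0.3924 0.1047 0.2117] F [0.8 0.  0. ] j6 0.33
stud [166.3 288. ] 0.67 [2.4 0.8]
push_point [115.6 317.1] 0.94 [  2.6 -57.8]
wing_a [140.4 307.1] 0.82 [ -1.  -22.4]
wing_a [177.2 295. ] 0.65 [-1.  24.6]
mug [([217.8, 129.5], 0.73)]
dip_bowl [([289.0, 124.4], 0.82)]
spice_jar [([338.8, 189.0], 0.94), ([245.0, 191.0], 0.7)]
teaspoon [([273.4, 257.1], 0.83)]
peeler [([173.6, 261.2], 0.63), ([243.4, 195.4], 0.57)]
can_opener [([357.8, 246.0], 0.56)]
push_point [([259.0, 189.5], 0.9)]
stud [([238.4, 193.2], 0.91)]
wing_a [([226.4, 196.2], 0.6), ([243.7, 194.1], 0.52)]
```

View pics/w10.png

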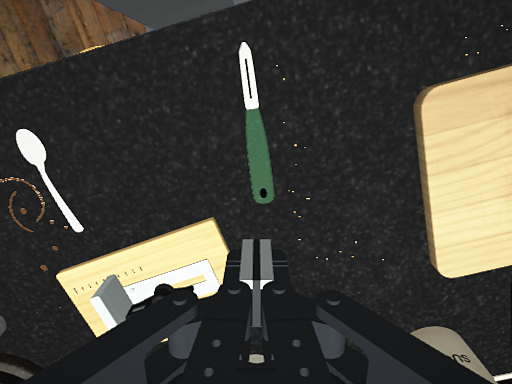

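View pics/top1c.png

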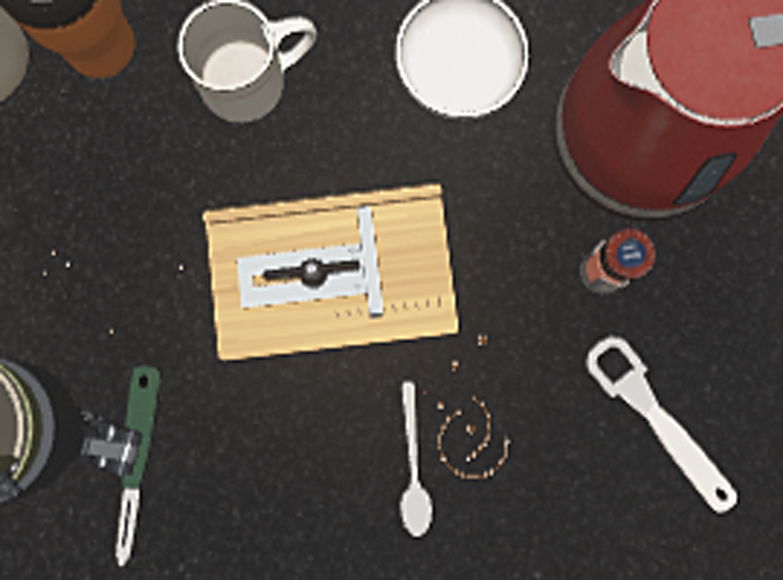

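```bash
python3 -c "
from workcell import *
print(get_state()['wrist_force'].round(1));print(workorder.hand_in())"
```

```text
[ 1.2 -0.5  0.5]
the job is handed in; nothing more can be done
None
```

I pushed the fence home and turned the wing nut down to its end stop, then handed the job in at about 27 s of the 64 s allowed.

- **Fence:** I pushed it with closed fingertips at about 3 N until it met the hard stop. The force rose to about 8 N there without further movement. The last pictures put its outer face 55 to 60 mm from the stud, against 56 mm when fully home.
- **Nut:** It took three fingertip strokes on alternating wings, about 410° in total. It then stopped at about 28 N of push, far above the 1 to 3 N it took to turn. That peak was close to the 30 N limit: I read the force once every two or three rows there, and I backed off as soon as I saw it. At the end the nut's wings lie along the board's y axis. I could not read the nut's joint angle itself, so "tight" rests on this stop.
- **Everything else:** In the last top picture, the mug, bowl, jar, spoon, and opener are where they stood. The network's mark for the peeler shifted about 6 pixels, with low confidence, because the gripper partly hides it in that view. It looks unmoved to the eye, and the arm never went near it low down. The arm was well clear of everything at hand-in, with the force reading near zero.

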